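# Lock the filler's bayonet lid and give the start trigger a squeeze

### The arm

A 6-joint arm with a two-finger parallel gripper is mounted at the origin on the work surface. World frame = base frame: x ahead of the robot, y to its left, z up, the work surface at z = 0. Lengths are in mm, angles in degrees, forces in N, time in s.
With the tool pointing down it reaches from about 350 to 925 mm from the base axis. Payload 6.4 kg.
Tool frame: the origin (TCP) lies midway between the tips of the shut fingers; the grasp point (between the pads) lies 19 mm behind it; z points along the fingers, y is the direction in which the jaws open and shut (so a half turn about z gives the same grasp; the last joint's range is limited). The gripper opens to 94 mm and grips with 3 to 60 N. Pads are 16 mm wide; open, the fingers measure 119 mm over their backs; the gripper's body (75 mm by 177 mm) begins 78 mm behind the grasp point.
Start: joints at [62.504, 14.043, 89.255, -0, 76.702, -9.975], TCP at [195.684, 619.856, 205.455] pointing down, gripper open.
Joint ranges: [-179.41, 179.41], [-58.25, 129.5], [7.25, 145.43], [-54.29, 234.29], [11.92, 165.04], [-157.13, 157.13]. Speed limits (degrees/s): [147.25, 147.25, 180, 180, 180, 180].

### API

Orientations are given as [roll, pitch, yaw] about the fixed x, y, z axes, in that order (R = Rz(yaw) Ry(pitch) Rx(roll)).
In Python, from bench import ctrl gives the robot as it stands.
- The arm moves only by the tool send_rows, never from a script. Its argument "series" is one flat list of numbers, 4 for each row, row after row: the shift along the world's x, y, z in cm, then the turn about the world's z in degrees. In form: [x, y, z, spin, x, y, z, spin, ...]. A call has 1 to 12 rows; each row is the pose to reach, as a shift and turn from the pose commanded when the call began; what a row does not reach only later rows make up. A row lasts 1/10 s, in which the tool goes at most 50 mm and 8.59 degrees, less where a joint would pass 70% of its speed; a pose out of reach is approached as far as the arm can. A call with a gripper value outside its range is refused whole. "claw" is the closure, from 0 (fully open) to 1 (shut), set as the call begins (left out, the last holds). The fingers move at their own pace and stop on an object; "squeeze" is the grip in N (left out, the last holds). Time passes only in rows, so rows that repeat a pose let the fingers close. It gives the time, the measured TCP pose, the force and the opening at its end, in the units of the state.
- ctrl.read_state(): the state, without advancing time (a new reading comes with each control period).
- ctrl.grab_frame(name): name is "side" or "top"; returns a dict with "color" (420x560x3 uint8, blue, green, red), "mtx" (3x3 intrinsics, pixels), "xyz" and "rotation" of the camera in the world. Camera axes: x right, y down, z forward; pixel columns grow to the right and rows downward; lengths in mm; the calibration is good to about 2 mm. A picture is of the moment at which its call begins. There is no depth.
- ctrl.sign_off(): hands the job in, once; it reports no verdict.
Trained networks look in the newest picture that a camera, given by its name, has taken for a name from the list of things; names that differ only in an ending like _2 or _b are one class to them, and where a whole thing is asked for, a point or a joint stands for the part that bears it (a point fixed in the world has none). Each returns a list of dicts, best first, with "conf" (0 to 1); they miss things now and then, are a little off and sometimes report something else, mostly with a low value. They report only what shows in the picture. A call takes as long as a camera call. They do not tell look-alikes from the thing itself.
- ctrl.outline_of(query, camera): "mask" (420x560 bool, what is visible of it) and "pixel" ([row, column] in pixels, amid what is visible of it).
The state is a dict: "time_s": time; "joints": joint angles; "dq": joint speeds; "tau": joint torques, N m; "tool_pos": TCP position; "tcp_rot": TCP orientation; "wrist_force": force on the tool from outside, world axes, zero at the start; "ft_torque": the same for the moment, N m; "width": opening from 0.0 (shut) to 1.0 (fully open).
Only numpy, scipy, OpenCV 4.12 (cv2) and the standard library are available. Lean on these libraries where they do the work, as an engineer would, in place of code of your own. Each camera call takes 0.05 s, during which the arm holds its last target.

### The job

The lid of the sausage filler is only lying on its collar: turn it clockwise (seen from above) by its wooden handle while pressing until its lugs drop into the notches, push it right down against the spring and turn it on clockwise to the stop, so that it stays locked down. Then squeeze the trigger of the start grip fully in and let it spring back. Leave the other things on the table where they are.

Things in the scene. Friction and masses are not known exactly. Their poses are not given: they have to be found in the camera images.
- filler: Upright steel filling cylinder fixed to the table, 160 mm high and 160 mm across at the top, on a round 200 mm foot; a thin outlet tube reaches 160 mm from the axis along its +x, 50 mm above the table. Origin on its axis at the table, z up.
- collar (a point): Centre of the filler's open top, 160 mm high. Lips 6 mm thick round a 112 mm bore, with three notches about 25 mm wide, open upwards, their middles at 0.55, 2.64 and 4.74 rad anticlockwise (from above) of filler +x. Under the lips is a groove 8 mm high, floor at 146 mm; down in it a lug can turn clockwise only, 0.56 rad from the notch's middle to a stop.
- lid: Loose round steel lid, 108 mm across, about 0.45 kg. Origin on its axis at the underside of its three edge lugs (each 16 mm wide, 6 mm thick, reaching 70 mm from the axis, at 0, 120, 240 degrees from lid +x), z up; a plug reaches 8 mm lower and centres it with 2 mm play. At the start the lugs lie on the lips (origin 160 mm high), 0.4 to 0.95 rad anticlockwise of notches.
- handle (a point): Top middle of the lid's upright wooden handle, 60 mm above the lid's origin, on its axis. The handle is a plain bar 86 mm long along lid x (a lug lies under its +x end), 18 mm thick along lid y, 52 mm high, its sides upright.
- lug (a point): Middle of the lid's +x lug, 63 mm from the axis, 3 mm above the lid's origin. A sprung piston under the lid pushes up: with the lugs over the notches the lid alone sinks about 6 mm; about 5 N more presses it the full 14 mm down. The lugs pass under the lips only when it is 12 to 14 mm down. Locked and released, it stays 12 mm down, held up against the lips.
- start_grip: Start grip fixed to the table: steel plate 110 x 90 x 18 mm with an upright black grip, 22 mm thick along its x, 30 mm wide along y, top 130 mm above the table. Origin on the grip's axis at the table, z up. The trigger leaf is on its -x side. Grip and pressed-in leaf together are 32 mm thick, their middle 5 mm to -x of the origin: squeeze them between the fingers from above, along x.
- trigger (a joint): Steel trigger leaf, 26 mm wide, 8 mm thick, hinged at its foot (34 mm high, 17 mm to -x of the grip's origin). 0: sprung out, leaning away 0.20 rad, upper end 122 mm high with its outer face 39 mm to -x. 0.20 rad: fully in, upright, outer face 21 mm to -x. Spring 0.09 Nm at 0, 0.39 Nm fully in (about 6 N at 65 mm above the hinge).
- lock0 (a point): Point on the filler, 63 mm from its axis along filler +x, 154 mm high: one of the three places where a lug lies when locked.
- lock1 (a point): The same, 120 degrees anticlockwise.
- lock2 (a point): The same, 240 degrees anticlockwise.
- wooden_spoon: Wooden spoon lying on the table; bystander.
- steel_bowl: Steel bowl 150 mm across, 60 mm high; bystander.
- plate: White plate, 170 mm across, 20 mm high; bystander.
- spice_jar: Glass jar 64 mm across, 110 mm high; bystander.
Not all that is in view belongs to the job. Leave any orange look-alike of the lid alone. Several things have the shape of the start_grip; the one meant has the colours described above.

How it is judged (in metres and radians):
On the way, in this order (a step that is already met when the one before it is completed fails the run):
1. the lid is down in the collar and turned clockwise to the stop ((horizontal distance between lug and lock0 below 0.009 m or horizontal distance between lug and lock1 below 0.009 m or horizontal distance between lug and lock2 below 0.009 m) and z of lid in the frame of filler below 0.15 m and angle between lid's own z axis and vertical below 0.06 rad), for 0.2 s.
2. with the lid locked, the trigger is squeezed in (all of step 1 and value of joint trigger above 0.16 rad), for 0.1 s.
At the end, for the whole second after the job is handed in: The lid lies at rest at least 10 mm below its starting height, upright to 0.06 rad, its lug within 9 mm (horizontally) of one of the three lock points; the trigger has been squeezed beyond 0.16 rad after that and is sprung back below 0.04 rad (all of step 1 and value of joint trigger below 0.04 rad and linear speed of lid below 0.02 m/s); the robot touches nothing.
It fails at once if a bystander (plate, jar, spoon or bowl) is moved by more than 30 mm (distance of any of plate, spice_jar, wooden_spoon, steel_bowl from where it was at the start of the episode above 0.03 m).
It also fails if it takes over 51 s, if anything falls off the work surface, if the arm or the gripper's body presses on something with over 40 N, if the wrist force passes 120 N, or if a joint passes its speed limit or range.

## Working session

There is one attempt and no reset: what is moved stays moved. The work goes in short steps, Python scripts to look and compute and a tool call to move; the robot and the scene stay as the last step left them, time stands still between calls to the robot, and variables do not carry over. Pictures are saved under pics/ and viewed, and the job is handed in when it is done.

Besides the shell and the picture viewer there is one more tool, called by a JSON object that holds its "op" and its "data", one argument or row to a line. send_rows: Moves the arm, as the interface text tells. Its arguments: {"type":"object","properties":{"series":{"type":"array"},"claw":{"type":"number"},"squeeze":{"type":"number"}},"required":["series"]}

```bash
mkdir -p pics; ls
python3 - <<'E'
from bench import ctrl
import cv2
print(ctrl.read_state())
for n in("side","top"):
    f=ctrl.grab_frame(n); cv2.imwrite(f"pics/{n}0.png",f["color"]); print(n,f["mtx"],f["xyz"],f["rotation"])
E
```

```text
pics
{'time_s': 0.0, 'joints': array([ 6.25058556e+01,  1.40840797e+01,  8.93249673e+01, -1.05132109e-03,
        7.67028271e+01, -9.97398975e+00]), 'dq': array([ 0.08908139,  0.02110096, -0.05990735,  0.04028482, -0.17614777,
       -0.15754306]), 'tau': array([-1.79292150e-03, -4.15839672e+01, -3.14600909e+01,  6.84244581e-02,
        3.32452403e-02, -1.28013066e-04]), 'tool_pos': array([195.37591728, 619.29999879, 204.3452934 ]), 'tcp_rot': array([-1.7988964e+02, -1.8369491e-02,  1.6248007e+02]), 'wrist_force': array([-0.48645385,  0.34873035, -0.7268819 ]), 'ft_torque': array([ 0.01012583, -0.00391769,  0.02732474]), 'width': 0.9993143095187256}
side [[539.04241505   0.         284.51329732]
 [  0.         539.04241505 208.7031896 ]
 [  0.           0.           1.        ]] [   88.80052139 -1057.95696422   981.24912448] [-125.49181514    0.51927478  -22.26480494]
top [[401.59942552   0.         278.76140868]
 [  0.         401.59942552 207.5592537 ]
 [  0.           0.           1.        ]] [ 328.5437713    23.21516168 1163.42099447] [-1.67994275e+02  1.40515371e-01 -8.82321141e+01]
```

View pics/side0.png

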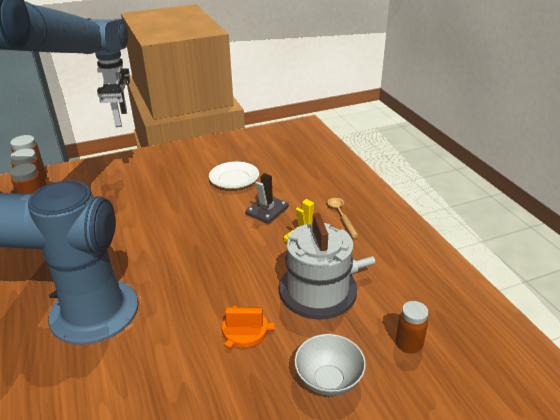

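View pics/top0.png

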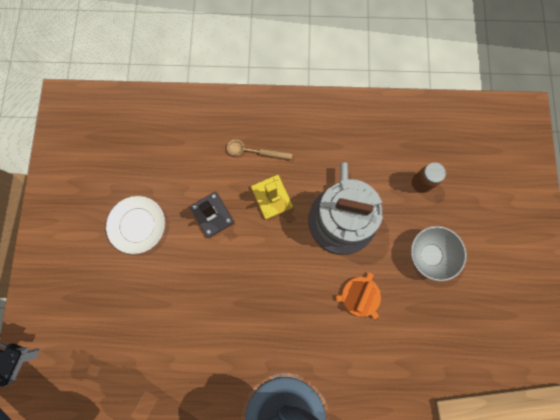

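The lid is the steel one with the wooden handle, top (350,207) and side (320,235). The orange one at top (362,297) is the look-alike. There are two grips: black with a steel leaf at top (210,213), and yellow at top (272,197). The black one fits the description. I'll check this in enlarged crops.

```bash
cat > h.py <<'E'
import numpy as np, cv2
from scipy.spatial.transform import Rotation as R
from bench import ctrl
def P(f,p):
    M=R.from_euler('xyz',f["rotation"],degrees=True).as_matrix()
    c=(np.atleast_2d(p)-f["xyz"])@M; q=c@f["mtx"].T; return q[:,:2]/q[:,2:]
def back(f,uv,z):
    M=R.from_euler('xyz',f["rotation"],degrees=True).as_matrix()
    uv=np.atleast_2d(np.asarray(uv,float))
    d=np.c_[uv,np.ones(len(uv))]@np.linalg.inv(f["mtx"]).T@M.T
    return f["xyz"]+d*((z-f["xyz"][2])/d[:,2:])
E
python3 - <<'E'
from h import *
fs={n:ctrl.grab_frame(n) for n in("side","top")}
t=fs["top"]["color"]; s=fs["side"]["color"]
a=cv2.resize(t[170:260,295:415],None,fx=5,fy=5,interpolation=cv2.INTER_CUBIC)
b=cv2.resize(t[180:250,180:300],None,fx=5,fy=5,interpolation=cv2.INTER_CUBIC)
cv2.imwrite("pics/topcrop.png",cv2.resize(np.vstack([a,b]),None,fx=.74,fy=.74))
a=cv2.resize(s[200:320,270:390],None,fx=4,fy=4,interpolation=cv2.INTER_CUBIC)
b=cv2.resize(s[160:250,240:320],None,fx=4,fy=4,interpolation=cv2.INTER_CUBIC)
b=np.vstack([b,np.zeros((120,320,3),np.uint8)])
cv2.imwrite("pics/sidecrop.png",np.hstack([a,b]))
for q in("filler","lid","handle","start_grip","trigger","lug"):
    for n in fs:
        for d in ctrl.outline_of(q,n)[:3]:
            m=d["mask"];print(q,n,round(d["conf"],2),np.round(d["pixel"],1),m.sum(), [round(float(v),1) for v in back(fs[n],[d["pixel"][1],d["pixel"][0]],{"filler":160,"lid":166,"handle":220,"lug":163}.get(q,60))[0]])
E
```

```text
filler side 0.68 [278.5 321.6] 4855 [493.0, -268.3, 160.0]
filler top 0.69 [223.2 132.5] 2623 [490.0, 401.7, 160.0]
filler top 0.58 [226.1 339.6] 2787 [498.5, -123.0, 160.0]
lid side 0.59 [326.6 246.2] 1585 [291.3, -342.2, 166.0]
lid side 0.58 [240.1 317.5] 1266 [538.9, -148.5, 166.0]
lid top 0.84 [210.2 351.6] 1637 [539.2, -152.5, 166.0]
lid top 0.65 [298.4 355.8] 1370 [321.4, -161.2, 166.0]
lid top 0.23 [227.1 337.9] 2778 [494.8, -117.8, 166.0]
handle side 0.8 [241.1 320. ] 1416 [512.8, -214.2, 220.0]
handle side 0.69 [327.3 240.9] 1560 [268.2, -387.4, 220.0]
handle top 0.73 [292.1 358.3] 1301 [336.1, -157.1, 220.0]
handle top 0.62 [210.  351.2] 1605 [528.3, -142.1, 220.0]
start_grip side 0.78 [213.6 304.8] 407 [615.6, 95.2, 60.0]
start_grip side 0.73 [205.1 264.9] 1031 [523.9, 180.7, 60.0]
start_grip side 0.33 [326.7 410.2] 1372 [657.5, -391.9, 60.0]
start_grip top 0.79 [217.6 211.3] 1136 [528.6, 220.8, 60.0]
start_grip top 0.68 [197.  273.7] 1127 [593.1, 48.4, 60.0]
start_grip top 0.61 [221.6 132.7] 2573 [510.6, 439.4, 60.0]
trigger side 0.67 [194.9 260.5] 188 [530.6, 236.8, 60.0]
lug side 0.72 [327.1 244.6] 1598 [288.6, -339.5, 163.0]
lug side 0.69 [240.1 315.5] 1389 [536.1, -143.3, 163.0]
lug side 0.41 [217.  342.9] 321 [640.2, -85.2, 163.0]
lug top 0.81 [208.9 353.6] 1525 [543.4, -158.2, 163.0]
lug top 0.64 [296.6 362.8] 1363 [326.1, -178.8, 163.0]
lug top 0.35 [228.1 339.5] 2872 [492.9, -122.3, 163.0]
```

View pics/topcrop.png

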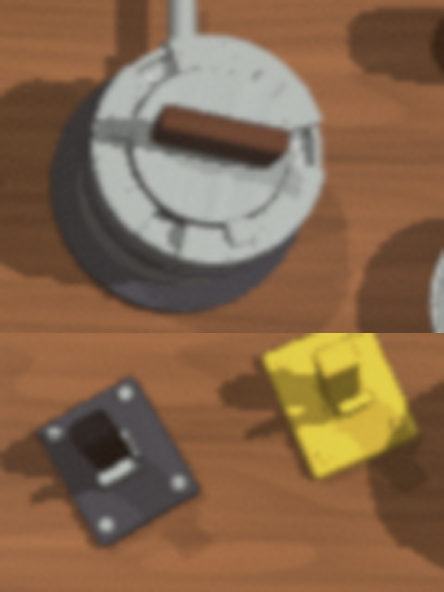

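View pics/sidecrop.png

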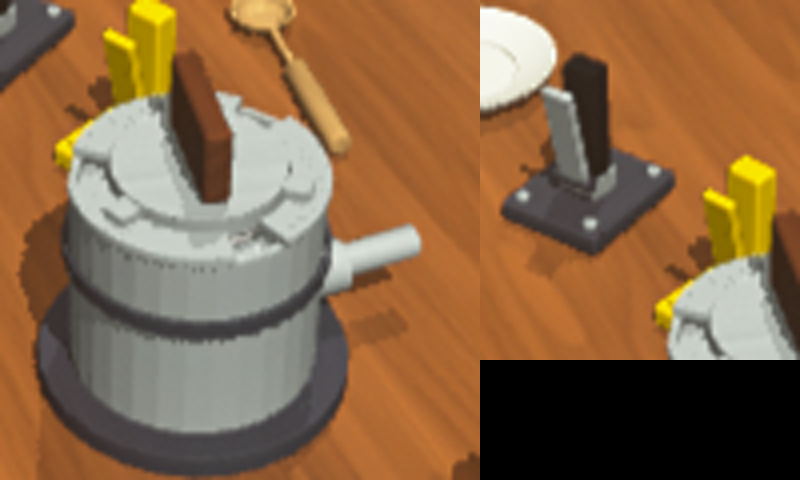

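```bash
cat > ov.py <<'E'
from h import *
def circ(c,r,z,n=72):
    a=np.linspace(0,2*np.pi,n+1); return np.c_[c[0]+r*np.cos(a),c[1]+r*np.sin(a),0*a+z]
def loc(c,yaw,pts):
    pts=np.asarray(pts,float); k,s=np.cos(yaw),np.sin(yaw)
    return np.c_[c[0]+k*pts[:,0]-s*pts[:,1],c[1]+s*pts[:,0]+k*pts[:,1],pts[:,2]]
def overlay(name,groups,box,sc,fn,f=None):
    f=f or ctrl.grab_frame(name); x0,y0,x1,y1=box
    im=cv2.resize(f["color"][y0:y1,x0:x1],None,fx=sc,fy=sc,interpolation=cv2.INTER_CUBIC)
    for pts,col in groups:
        q=((P(f,pts)-[x0,y0]+.5)*sc).astype(int)
        cv2.polylines(im,[q.reshape(-1,1,2)],False,col,1,cv2.LINE_AA)
    cv2.imwrite(fn,im)
def model(fc,fy,lc,ly,z0=160):
    g=[(circ(fc,80,160),(0,255,255)),(circ(fc,100,0),(0,255,255)),
       (loc(fc,fy,[[80,0,50],[160,0,50]]),(0,255,0))]
    for a in(.55,2.64,4.74):
        w=12.5; g.append((loc(fc,fy+a,[[57,-w,160],[78,-w,160],[78,w,160],[57,w,160]]),(0,255,0)))
    for z in(z0+8,z0+60): g.append((loc(lc,ly,[[43,9,z],[-43,9,z],[-43,-9,z],[43,-9,z],[43,9,z]]),(255,0,255)))
    for k in range(3): g.append((loc(lc,ly+k*2*np.pi/3,[[54,8,z0+6],[70,8,z0+6],[70,-8,z0+6],[54,-8,z0+6]]),(0,0,255)))
    return g
E
python3 - <<'E'
from ov import *
ft=ctrl.grab_frame("top"); fs=ctrl.grab_frame("side")
c0=lambda x,y:(x/3.7+295,y/3.7+170)
for n,uv in dict(cen=c0(207,151),h1=c0(163,110),h2=c0(289,140)).items(): print(n,back(ft,uv,160 if n=='cen' else 220))
c=back(ft,c0(207,151),160)[0]; tip=back(ft,(345,165),60)[0]
print(tip,np.degrees(np.arctan2(*(tip-c)[[1,0]])))
# side: rim ellipse
c1=lambda x,y:(x/4+270,y/4+200)
for q in [(68,190),(334,170)]: print(back(fs,c1(*q),160))
for q in [(188,55),(218,130)]: print('h',back(fs,c1(*q),220))
print('tube tip',back(fs,c1(415,240),50))
E
```

```text
cen [[ 538.8665606  -151.91090594  160.        ]]
h1 [[ 552.70302324 -112.97367455  220.        ]]
h2 [[ 535.1904787  -194.62595192  220.        ]]
[ 693.70350103 -153.17266178   60.        ] -0.46688912860730936
[[ 463.40419136 -138.97725423  160.        ]]
[[ 618.11344648 -183.86114424  160.        ]]
h [[ 550.76040287 -117.08240149  220.        ]]
h [[ 535.61900478 -189.8818615   220.        ]]
tube tip [[ 703.33625102 -151.61454468   50.        ]]
```

Run:
```python
from ov import *
g=model((539.5,-152.5),np.radians(-.3),(542,-153.5),np.radians(78))
overlay("top",g,(295,150,415,260),5,"pics/ovt.png"); overlay("side",g,(270,190,390,320),4.5,"pics/ovs.png")
```

```text
(no output)
```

View pics/ovt.png

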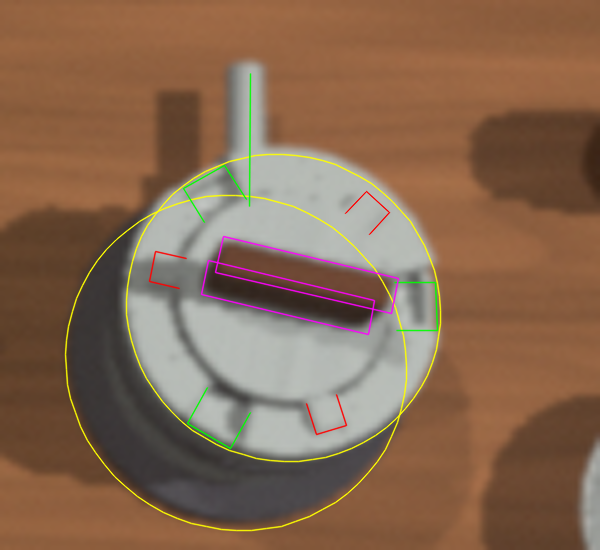

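View pics/ovs.png

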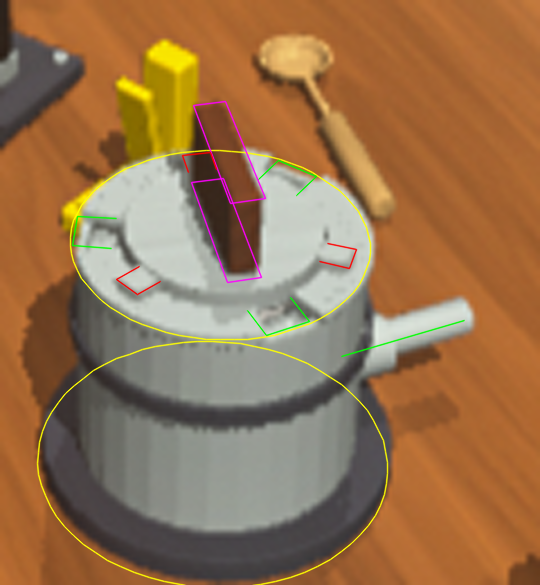

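{"op": "send_rows", "data": {
  "series": [0,0,5,0,3,-7,6.5,-8,5,-11.5,6.5,-16,7,-16,6.5,-24,9,-20.5,6.5,-32,11,-25,6.5,-40,13,-29.5,6.5,-48,15,-34,6.5,-56,17,-38.5,6.5,-64,19,-43,6.5,-72,21,-47,6.5,-80,23,-51,6.5,-84.5],
  "claw": 0
}}

```text
time_s: 2.2
tool_pos: [421.4, 117.4, 270.9]
tcp_rot: [179.9, -0.0, 77.7]
wrist_force: [-0.0, 0.7, -0.6]
width: 0.999
```

Run:
```python
from ov import *
s=ctrl.read_state(); print({k:np.round(v,2) for k,v in s.items() if k!='tau'})
f=ctrl.grab_frame("top")
# grip: estimate
for z,uv in ((18,(0,0)),): pass
b=cv2.resize(f["color"][180:250,175:255],None,fx=8,fy=8,interpolation=cv2.INTER_CUBIC); cv2.imwrite("pics/g1.png",b)
f=ctrl.grab_frame("side")
b=cv2.resize(f["color"][165:230,235:300],None,fx=8,fy=8,interpolation=cv2.INTER_CUBIC); cv2.imwrite("pics/g2.png",b)
```

```text
{'time_s': np.float64(2.2), 'joints': array([ 6.5000e-01, -1.9160e+01,  1.1453e+02,  1.0000e-02,  8.4550e+01,
        1.2920e+01]), 'dq': array([-63.01,  11.37,  -8.62,   0.25,  -2.87, -19.77]), 'tool_pos': array([421.42, 117.43, 270.9 ]), 'tcp_rot': array([ 1.7992e+02, -3.0000e-02,  7.7730e+01]), 'wrist_force': array([-0.03,  0.74, -0.62]), 'ft_torque': array([-0.07,  0.05, -0.01]), 'width': np.float64(1.0)}
```

View pics/g1.png

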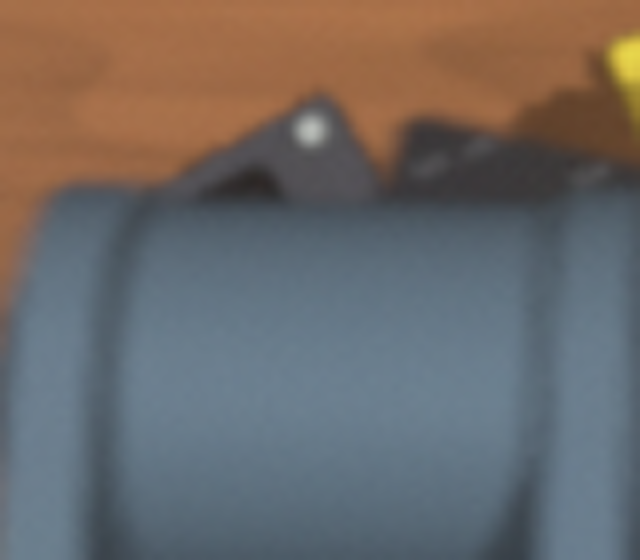

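View pics/g2.png

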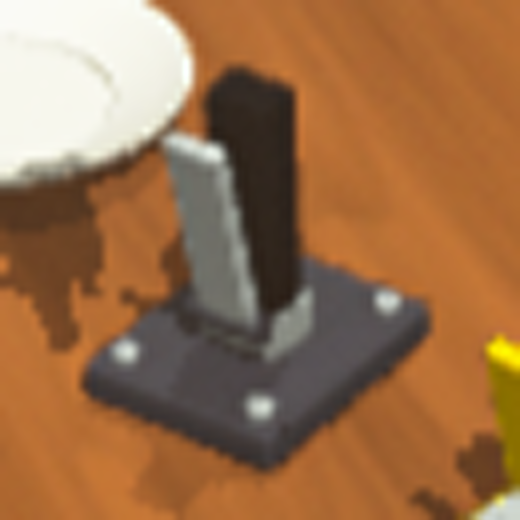

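{"op": "send_rows", "data": {
  "series": [2,-4.5,0,0,4,-9,0,0,6,-13.5,0,0,8,-18,0,0,10,-22.5,0,0,11.6,-26.3,0,0,11.6,-26.3,0,0,11.6,-26.3,0,0]
}}

```text
time_s: 3.1
tool_pos: [537.1, -143.2, 270.1]
tcp_rot: [-179.9, -0.0, 78.0]
wrist_force: [-0.4, 0.9, -0.3]
width: 1.001
```

Run:
```python
from ov import *
s=ctrl.read_state(); print({k:np.round(v,2) for k,v in s.items() if k!='tau'})
p=s["tool_pos"]; yw=np.radians(s["tcp_rot"][2]-90)
g=model((540,-152),0,(541.5,-153),np.radians(78))+[(loc(p[:2],yw,[[-50,0,p[2]],[50,0,p[2]]]),(255,0,0))]
overlay("side",g,(250,150,400,300),4,"pics/a1.png");overlay("top",g,(285,140,435,260),5,"pics/a2.png")
```

```text
{'time_s': np.float64(3.1), 'joints': array([-2.663e+01, -1.350e+00,  9.918e+01,  3.000e-02,  8.224e+01,
       -1.462e+01]), 'dq': array([ 1.5 , -1.69,  1.28, -0.06,  0.01, -0.07]), 'tool_pos': array([ 537.07, -143.15,  270.08]), 'tcp_rot': array([-1.7994e+02, -5.0000e-02,  7.7980e+01]), 'wrist_force': array([-0.38,  0.89, -0.25]), 'ft_torque': array([-0.05,  0.1 , -0.1 ]), 'width': np.float64(1.0)}
```

View pics/a1.png

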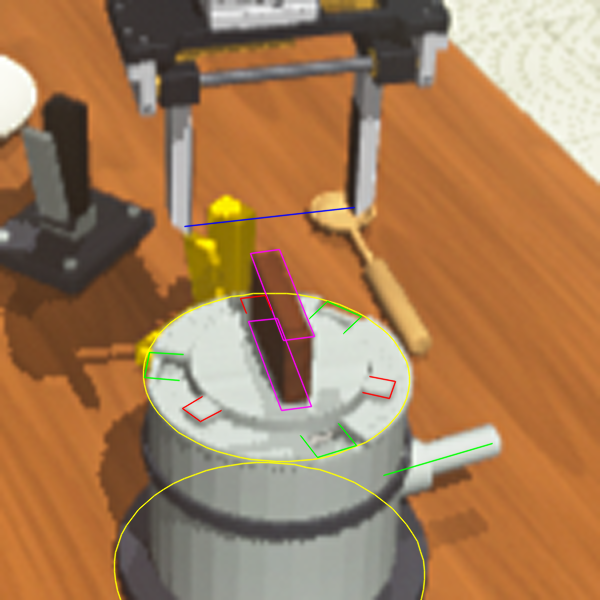

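View pics/a2.png

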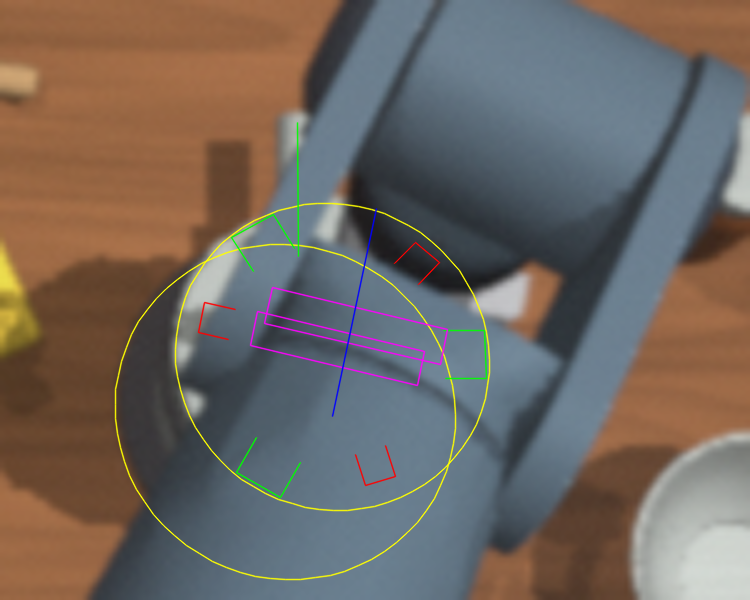

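{"op": "send_rows", "data": {
  "series": [0.5,-0.95,-3,0,0.5,-0.95,-6,0,0.5,-0.95,-8,0,0.5,-0.95,-8.9,0,0.5,-0.95,-8.9,0]
}}

```text
time_s: 3.7
tool_pos: [541.3, -151.7, 180.6]
tcp_rot: [-179.9, -0.0, 78.1]
wrist_force: [-0.2, -0.5, -0.2]
width: 0.994
```

Run:
```python
from ov import *
s=ctrl.read_state(); print({k:np.round(v,2) for k,v in s.items() if k!='tau'})
p=s["tool_pos"]; yw=np.radians(s["tcp_rot"][2]-90)
g=[(loc(p[:2],yw,[[-50,0,p[2]],[50,0,p[2]]]),(255,0,0))]
overlay("side",g,(250,150,400,300),4,"pics/b1.png")
```

```text
{'time_s': np.float64(3.7), 'joints': array([-27.21,   3.78, 103.46,   0.  ,  72.88, -15.29]), 'dq': array([-0.3 , -1.05, -2.46,  0.02,  0.59,  0.04]), 'tool_pos': array([ 541.27, -151.65,  180.56]), 'tcp_rot': array([-1.7989e+02, -3.0000e-02,  7.8080e+01]), 'wrist_force': array([-0.2 , -0.46, -0.21]), 'ft_torque': array([-0.11,  0.06,  0.03]), 'width': np.float64(0.99)}
```

View pics/b1.png

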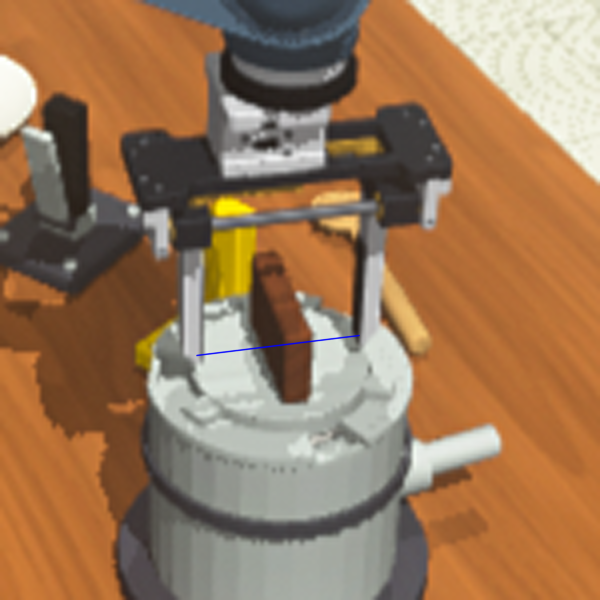

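{"op": "send_rows", "data": {
  "series": [0,0,0,0,0,0,0,0,0,0,0,0,0,0,0,0,0,0,0,0,0,0,0,0],
  "claw": 1,
  "squeeze": 35
}}

```text
time_s: 4.35
tool_pos: [542.0, -153.2, 181.5]
tcp_rot: [-180.0, -0.0, 78.0]
wrist_force: [1.0, -0.5, 0.0]
width: 0.528
```

{"op": "send_rows", "data": {
  "series": [0,0,0,0,0,0,0,0,0,0,0,0,0,0,0,0,0,0,0,0,0,0,0,0]
}}

```text
time_s: 4.95
tool_pos: [542.1, -153.1, 181.4]
tcp_rot: [180.0, -0.0, 78.0]
wrist_force: [1.2, 0.0, 0.3]
width: 0.19
```

{"op": "send_rows", "data": {
  "series": [0,0,0,0,0,0,-0.05,0,0,0,-0.05,-4,0,0,-0.05,-9,0,0,-0.05,-14,0,0,-0.05,-19,0,0,-0.05,-24,0,0,-0.05,-29,0,0,-0.05,-33,0,0,-0.05,-36,0,0,-0.05,-38,0,0,-0.05,-38]
}}

```text
time_s: 6.15
tool_pos: [542.2, -153.2, 181.4]
tcp_rot: [180.0, -0.0, 40.0]
wrist_force: [-0.5, -0.1, 1.6]
width: 0.193
```

Run:
```python
from ov import *
s=ctrl.read_state(); print({k:np.round(v,2) for k,v in s.items() if k!='tau'})
p=s["tool_pos"]; yw=np.radians(s["tcp_rot"][2])
g=model((540,-152),0,p[:2],yw)
overlay("side",[],(250,150,400,300),4,"pics/c1.png")
```

```text
{'time_s': np.float64(6.15), 'joints': array([-27.31,   3.81, 103.34,  -0.  ,  72.82,  22.7 ]), 'dq': array([-0.12, -0.05, -0.14,  0.05,  0.05, -1.08]), 'tool_pos': array([ 542.17, -153.24,  181.4 ]), 'tcp_rot': array([ 1.7997e+02, -1.0000e-02,  3.9990e+01]), 'wrist_force': array([-0.5 , -0.12,  1.6 ]), 'ft_torque': array([-0.01,  0.19, -0.03]), 'width': np.float64(0.19)}
```

View pics/c1.png

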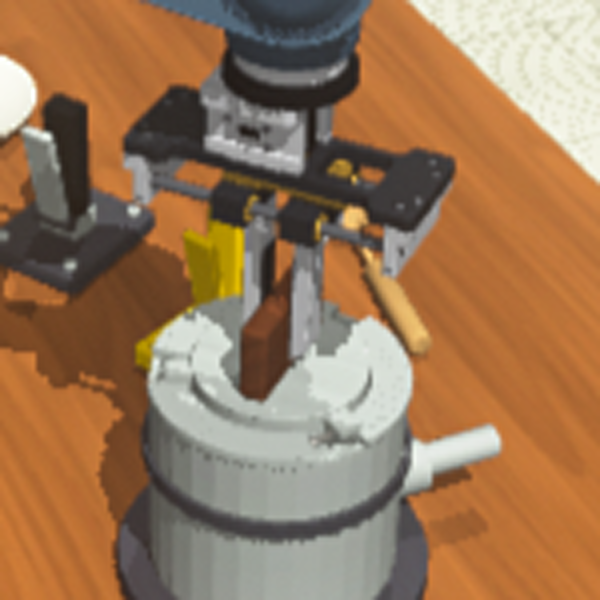

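{"op": "send_rows", "data": {
  "series": [0,0,-0.15,-1,0,0,-0.15,-3,0,0,-0.15,-5,0,0,-0.15,-6.5,0,0,-0.15,-8,0,0,-0.25,-8.5]
}}

```text
time_s: 6.8
tool_pos: [541.7, -152.8, 177.8]
tcp_rot: [-179.9, 0.0, 31.4]
wrist_force: [1.1, 1.5, -2.3]
width: 0.187
```

{"op": "send_rows", "data": {
  "series": [0,0,-0.2,0,0,0,-0.4,0,0,0,-0.6,0,0,0,-0.8,0,0,0,-0.9,0,0,0,-1.0,0,0,0,-1.05,0,0,0,-1.05,0]
}}

```text
time_s: 7.6
tool_pos: [541.8, -153.0, 168.0]
tcp_rot: [-180.0, 0.0, 31.5]
wrist_force: [-3.4, 3.5, 3.6]
width: 0.185
```

{"op": "send_rows", "data": {
  "series": [-0.05,0.05,-0.05,0,-0.05,0.05,-0.1,0,-0.05,0.05,-0.1,0]
}}

```text
time_s: 7.9
tool_pos: [541.8, -153.0, 167.4]
tcp_rot: [179.9, -0.0, 31.5]
wrist_force: [-1.8, 1.0, 4.7]
width: 0.19
```

{"op": "send_rows", "data": {
  "series": [0,0,0,-3,0,0,0,-6,0,0,0,-10,0,0,0,-14,0,0,0,-18,0,0,0,-22,0,0,0,-26,0,0,0,-29,0,0,0,-29]
}}

```text
time_s: 8.8
tool_pos: [542.0, -153.4, 167.5]
tcp_rot: [179.9, -0.1, 2.5]
wrist_force: [-1.0, -1.1, 3.2]
width: 0.185
```

{"op": "send_rows", "data": {
  "series": [0,0,0,-1.5,0,0,0,-3,0,0,0,-4.5,0,0,0,-4.5]
}}

```text
time_s: 9.2
tool_pos: [542.1, -152.6, 167.4]
tcp_rot: [180.0, -0.1, -2.0]
wrist_force: [-0.2, 1.7, 5.3]
width: 0.195
```

Run:
```python
from ov import *
s=ctrl.read_state(); print({k:np.round(v,2) for k,v in s.items() if k!='tau'})
overlay("side",[],(250,150,400,300),4,"pics/d1.png")
```

```text
{'time_s': np.float64(9.2), 'joints': array([-27.26,   4.57, 104.06,   0.  ,  71.28,  64.7 ]), 'dq': array([-0.  , -0.03, -0.03,  0.02, -0.12, -0.85]), 'tool_pos': array([ 542.05, -152.57,  167.45]), 'tcp_rot': array([ 1.7996e+02, -8.0000e-02, -1.9500e+00]), 'wrist_force': array([-0.19,  1.65,  5.32]), 'ft_torque': array([0.26, 0.16, 0.92]), 'width': np.float64(0.2)}
```

View pics/d1.png

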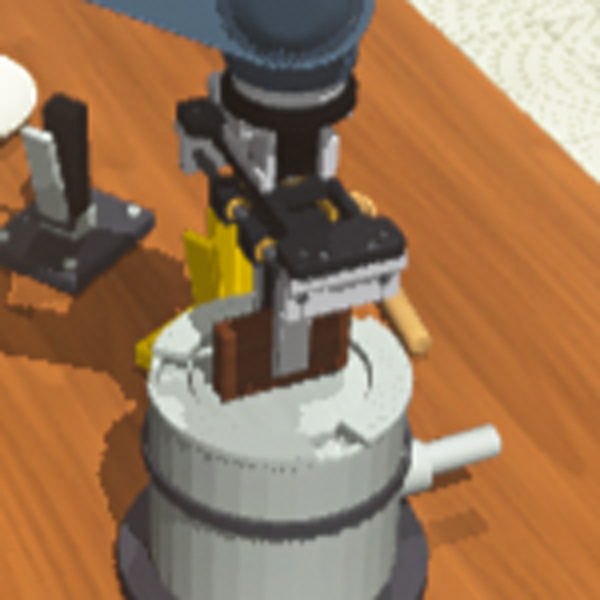

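{"op": "send_rows", "data": {
  "series": [0,0,0.1,0.5,0,0,0.15,0.5,0,0,0.15,0.5,0,0,0.15,0.5,0,0,0.15,0.5,0,0,0.15,0.5,0,0,0.15,0.5,0,0,0.15,0.5],
  "claw": 0.5
}}

```text
time_s: 10.05
tool_pos: [541.5, -152.6, 168.4]
tcp_rot: [180.0, -0.0, -1.5]
wrist_force: [-0.7, 0.1, 0.1]
width: 0.502
```

{"op": "send_rows", "data": {
  "series": [0,0,3,0,0,0,7,0,0,0,10,0,0,0,10,0]
}}

```text
time_s: 10.45
tool_pos: [543.8, -153.8, 274.2]
tcp_rot: [179.8, -0.5, -1.5]
wrist_force: [-0.1, -0.1, -0.0]
width: 0.499
```

Run:
```python
from ov import *
s=ctrl.read_state(); print({k:np.round(v,2) for k,v in s.items() if k!='tau'})
g=model((540.5,-151.5),0,(541.,-152),np.radians(-1),148)
overlay("side",[],(250,150,400,300),4,"pics/e1.png");overlay("side",g,(250,150,400,300),4,"pics/e2.png")
```

```text
{'time_s': np.float64(10.45), 'joints': array([-27.28,  -0.61,  98.02,   0.  ,  82.02,  64.23]), 'dq': array([-0.11,  2.19,  4.33, -0.2 , -1.88,  0.04]), 'tool_pos': array([ 543.83, -153.77,  274.21]), 'tcp_rot': array([179.76,  -0.51,  -1.51]), 'wrist_force': array([-0.1 , -0.06, -0.04]), 'ft_torque': array([ 0.04,  0.12, -0.01]), 'width': np.float64(0.5)}
```

View pics/e1.png

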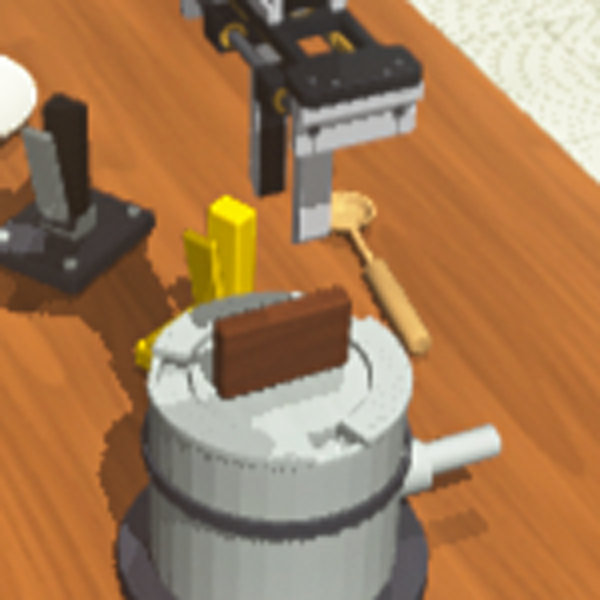

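View pics/e2.png

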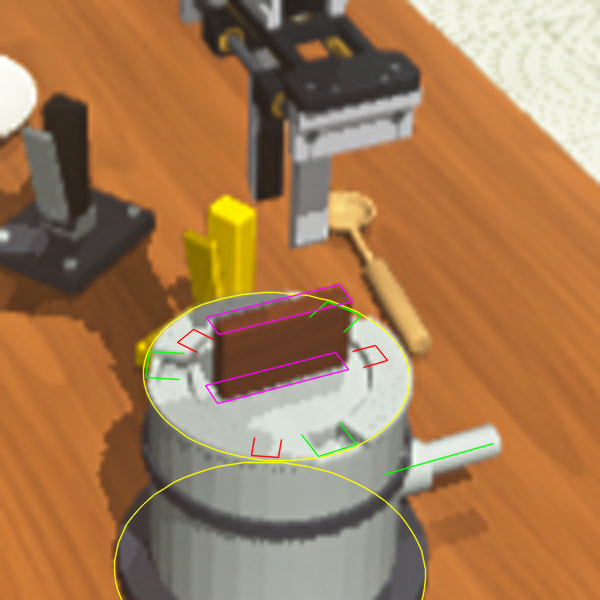

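```bash
cat >> ov.py <<'E'
def gmodel(c,y):
    def box(x0,x1,y0,y1,z): return loc(c,y,[[x0,y0,z],[x1,y0,z],[x1,y1,z],[x0,y1,z],[x0,y0,z]])
    l=lambda x,yy,z:[x,yy,z]
    return [(box(-11,11,-15,15,130),(0,255,0)),(box(-11,11,-15,15,30),(0,200,0)),(box(-55,55,-45,45,18),(0,255,255)),
     (loc(c,y,[[-39,-13,122],[-39,13,122],[-21,13,34],[-21,-13,34],[-39,-13,122]]),(255,0,255))]
E
python3 - <<'E'
from ov import *
f0=ctrl.grab_frame("side");t0=ctrl.grab_frame("top")
f0=dict(f0);t0=dict(t0); f0["color"]=cv2.imread("pics/side0.png"); t0["color"]=cv2.imread("pics/top0.png")
print(back(f0,(266.5,176),130),back(t0,(204.9,204.9),130))
# bolts
b1=np.array([(125,350),(387,300),(260,407)])/8+[235,165]; print(back(f0,b1,20))
b2=np.array([(125,393-333),(179,482-333),(106,525-333),(54,432-333)])/3.7+[180,180]; r=back(t0,b2,20); print(r,r.mean(0))
d=r[:,:2]; print([np.degrees(np.arctan2(*(d[j]-d[i])[::-1])) for i,j in((1,0),(2,3),(2,1),(3,0))],[np.linalg.norm(d[j]-d[i]) for i,j in((1,0),(2,3),(2,1),(3,0))])
E
```

```text
[[548.13623035 225.77703096 130.        ]] [[549.38791044 227.3401225  130.        ]]
[[495.5012125  233.38898725  20.        ]
 [600.87739318 225.17729076  20.        ]
 [530.13747303 178.48260505  20.        ]]
[[599.68766101 224.84132136  20.        ]
 [529.51548724 178.01579351  20.        ]
 [493.90141152 232.79943985  20.        ]
 [566.45496363 278.71109614  20.        ]] [547.38988085 228.59191271  20.        ]
[np.float64(33.71497670464904), np.float64(32.32549805320018), np.float64(-56.972672922485124), np.float64(-58.32923034580252)] [np.float64(84.36091529972508), np.float64(85.85975836450739), np.float64(65.34225505670963), np.float64(63.29585144757524)]
```

Run:
```python
from ov import *
f0=dict(ctrl.grab_frame("side"));t0=dict(ctrl.grab_frame("top"))
f0["color"]=cv2.imread("pics/side0.png"); t0["color"]=cv2.imread("pics/top0.png")
g=gmodel((548.3,227.5),np.radians(33))
overlay("side",g,(235,165,300,230),7,"pics/f1.png",f0);overlay("top",g,(180,180,245,245),7,"pics/f2.png",t0)
cv2.imwrite("pics/f.png",np.hstack([cv2.imread("pics/f1.png"),cv2.imread("pics/f2.png")])[:, :910])
a=cv2.imread("pics/f.png"); cv2.imwrite("pics/f.png",cv2.resize(a,(798,399)))
```

```text
(no output)
```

View pics/f.png

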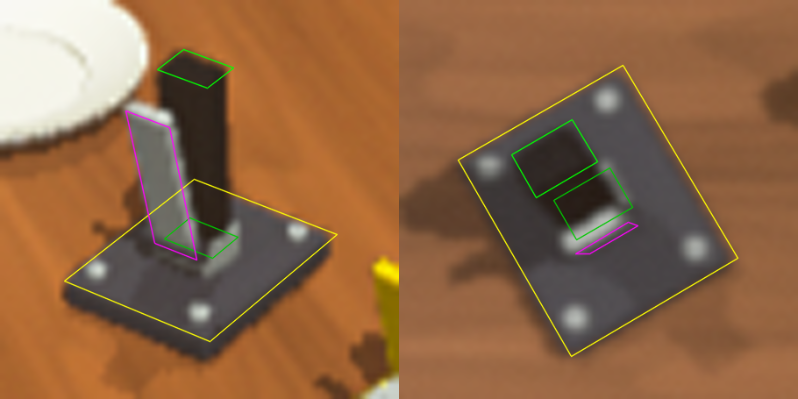

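{"op": "send_rows", "data": {
  "series": [0,2,0,6,0,5,0,14.5,0,8.5,0,23,0,12,0,31.5,0,15.5,0,40,0,19,0,48.5,0,22.5,0,57,0,26,0,65.5,0,29.5,0,74,0,33,0,82.5,0,36,0,91,0,37.8,0,99],
  "claw": 0
}}

```text
time_s: 11.95
tool_pos: [540.5, 227.3, 267.0]
tcp_rot: [-179.9, -0.0, 97.9]
wrist_force: [-0.7, -0.4, 0.1]
width: 1.001
```

{"op": "send_rows", "data": {
  "series": [0,0,0,8.5,0,0,0,17,0,0,0,25.5,0,0,0,25.5,0,0,0,25.5]
}}

```text
time_s: 12.45
tool_pos: [541.1, 225.2, 267.5]
tcp_rot: [-179.9, -0.0, 122.8]
wrist_force: [-0.3, -0.1, 0.5]
width: 1.001
```

Run:
```python
from ov import *
s=ctrl.read_state(); print({k:np.round(v,2) for k,v in s.items() if k!='tau'})
overlay("side",gmodel((547.8,227.8),np.radians(33)),(200,80,320,230),4,"pics/k1.png")
```

```text
{'time_s': np.float64(12.45), 'joints': array([ 11.52,   2.97,  95.08,  -0.  ,  82.04, -21.27]), 'dq': array([-0.02, -0.19, -0.21,  0.02,  0.04, -0.47]), 'tool_pos': array([541.14, 225.24, 267.51]), 'tcp_rot': array([-1.7992e+02, -3.0000e-02,  1.2280e+02]), 'wrist_force': array([-0.25, -0.12,  0.49]), 'ft_torque': array([-0.05,  0.  ,  0.02]), 'width': np.float64(1.0)}
```

View pics/k1.png

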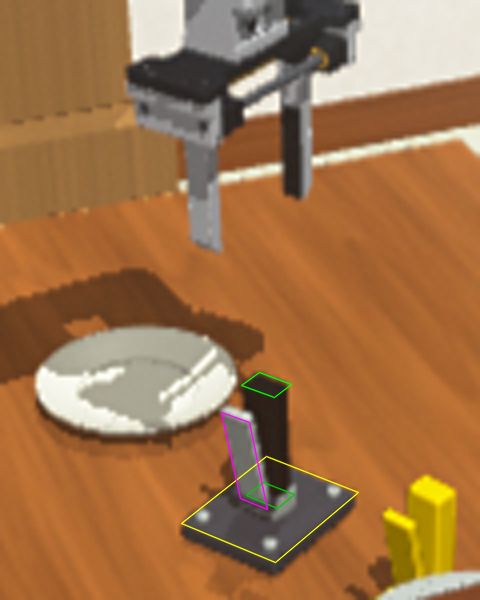

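{"op": "send_rows", "data": {
  "series": [0.25,0,-4,0,0.25,0,-8,0,0.25,0,-11,0,0.25,0,-13,0,0.25,0,-15,0,0.25,0,-17,0,0.25,0,-18.5,0,0.25,0,-18.5,0]
}}

```text
time_s: 13.3
tool_pos: [542.2, 224.9, 80.9]
tcp_rot: [-179.7, -0.1, 122.9]
wrist_force: [-0.1, 0.7, -0.7]
width: 1.001
```

Run:
```python
from ov import *
s=ctrl.read_state(); print({k:np.round(v,2) for k,v in s.items() if k!='tau'})
overlay("side",[],(200,110,320,230),5,"pics/m1.png")
```

```text
{'time_s': np.float64(13.3), 'joints': array([ 11.47,  14.11, 103.19,  -0.  ,  62.98, -21.44]), 'dq': array([ 0.07, -1.91, -1.88,  0.01,  1.07, -0.33]), 'tool_pos': array([542.22, 224.91,  80.92]), 'tcp_rot': array([-1.7974e+02, -1.0000e-01,  1.2291e+02]), 'wrist_force': array([-0.13,  0.74, -0.73]), 'ft_torque': array([-0.02,  0.08,  0.  ]), 'width': np.float64(1.0)}
```

View pics/m1.png

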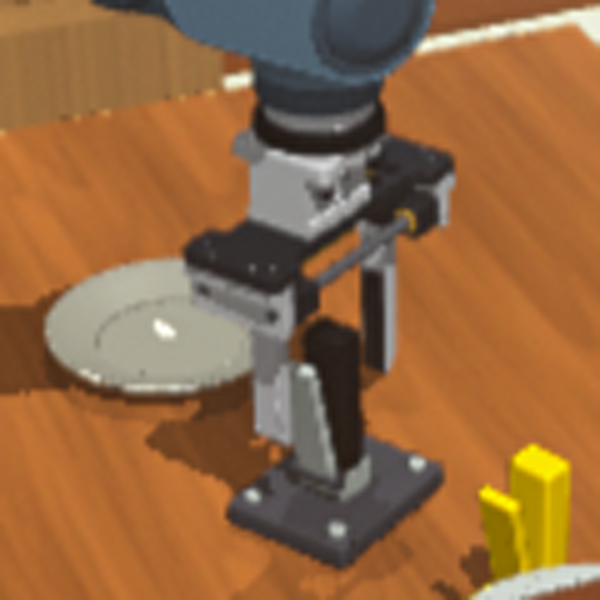

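Run:
```python
from ov import *
s=ctrl.read_state(); p=s["tool_pos"]; yw=np.radians(s["tcp_rot"][2]-90)
g=[(loc(p[:2],yw,[[-47,-8,p[2]],[47,-8,p[2]],[47,8,p[2]],[-47,8,p[2]],[-47,-8,p[2]]]),(255,0,0))]
overlay("side",g+gmodel((547.8,227.8),np.radians(33)),(200,110,320,230),5,"pics/m2.png")
```

```text
(no output)
```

View pics/m2.png

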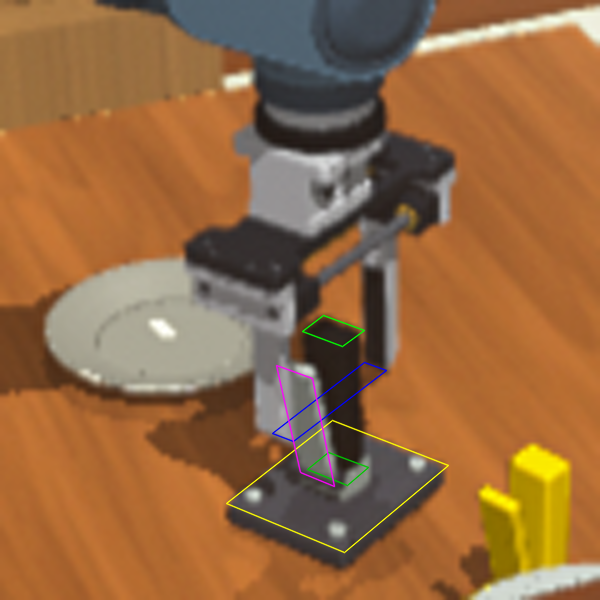

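{"op": "send_rows", "data": {
  "series": [0,0,0,0,0,0,0,0,0,0,0,0,0,0,0,0,0,0,0,0,0,0,0,0,0,0,0,0,0,0,0,0,0,0,0,0,0,0,0,0],
  "claw": 1,
  "squeeze": 25
}}

```text
time_s: 14.4
tool_pos: [544.8, 225.9, 83.5]
tcp_rot: [179.9, 0.0, 123.0]
wrist_force: [4.5, 3.1, -2.1]
width: 0.335
```

Run:
```python
from ov import *
s=ctrl.read_state(); print({k:np.round(v,2) for k,v in s.items() if k!='tau'})
overlay("side",[],(200,110,320,230),5,"pics/n1.png")
```

```text
{'time_s': np.float64(14.4), 'joints': array([ 1.150e+01,  1.401e+01,  1.030e+02,  4.000e-02,  6.286e+01,
       -2.150e+01]), 'dq': array([ 0.03,  0.1 , -0.13,  0.02,  0.19,  0.08]), 'tool_pos': array([544.83, 225.92,  83.46]), 'tcp_rot': array([1.7987e+02, 1.0000e-02, 1.2298e+02]), 'wrist_force': array([ 4.53,  3.12, -2.07]), 'ft_torque': array([-0.06,  0.14,  0.03]), 'width': np.float64(0.33)}
```

View pics/n1.png

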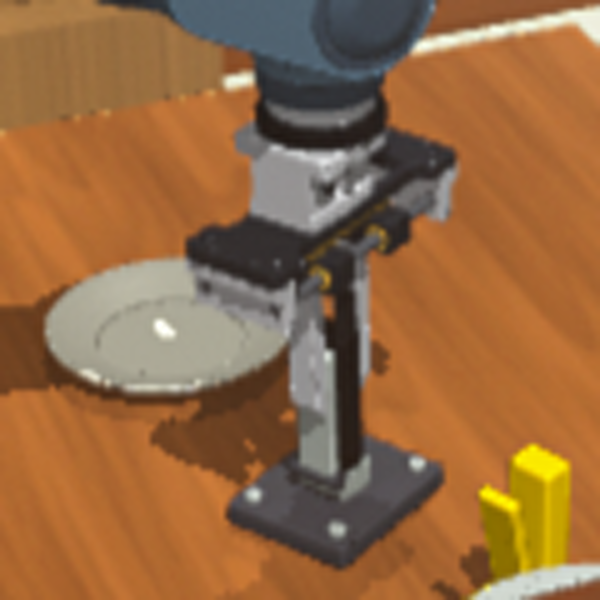

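{"op": "send_rows", "data": {
  "series": [0,0,0,0,0,0,0,0,0,0,0,0]
}}

```text
time_s: 14.75
tool_pos: [544.8, 225.9, 83.4]
tcp_rot: [179.9, 0.0, 123.0]
wrist_force: [3.8, 3.1, -2.1]
width: 0.334
```

{"op": "send_rows", "data": {
  "series": [0,0,0,0,0,0,0,0,0,0,0,0,0,0,0,0,0,0,0,0,0,0,0,0,0,0,0,0,0,0,0,0,0,0,0,0,0,0,0,0],
  "claw": 0
}}

```text
time_s: 15.75
tool_pos: [544.1, 225.4, 83.6]
tcp_rot: [180.0, 0.0, 123.0]
wrist_force: [-0.4, -0.4, 0.2]
width: 1.0
```

{"op": "send_rows", "data": {
  "series": [0,0,2,0,0,0,5,0,0,0,9,0,0,0,13,0,0,0,17,0,0,0,20,0,0,0,20,0,0,0,20,0,0,0,20,0]
}}

```text
time_s: 16.65
tool_pos: [543.1, 225.2, 281.2]
tcp_rot: [-179.8, -0.1, 123.0]
wrist_force: [0.3, -0.1, -0.3]
width: 1.0
```

Run:
```python
from ov import *
s=ctrl.read_state(); print({k:np.round(v,2) for k,v in s.items() if k!='tau'})
g=gmodel((547.8,227.8),np.radians(33))+model((540.5,-151.5),0,(541.,-152),np.radians(-1),148)
overlay("side",[],(220,100,400,320),2.7,"pics/z1.png")
overlay("side",g,(235,160,305,230),7,"pics/z2.png")
```

```text
{'time_s': np.float64(16.65), 'joints': array([ 11.48,   2.82,  93.82,  -0.  ,  83.56, -21.5 ]), 'dq': array([-0.02,  0.52,  0.37, -0.07,  0.16, -0.06]), 'tool_pos': array([543.08, 225.16, 281.25]), 'tcp_rot': array([-1.7982e+02, -7.0000e-02,  1.2298e+02]), 'wrist_force': array([ 0.26, -0.08, -0.25]), 'ft_torque': array([-0.07,  0.  ,  0.02]), 'width': np.float64(1.0)}
```

View pics/z1.png

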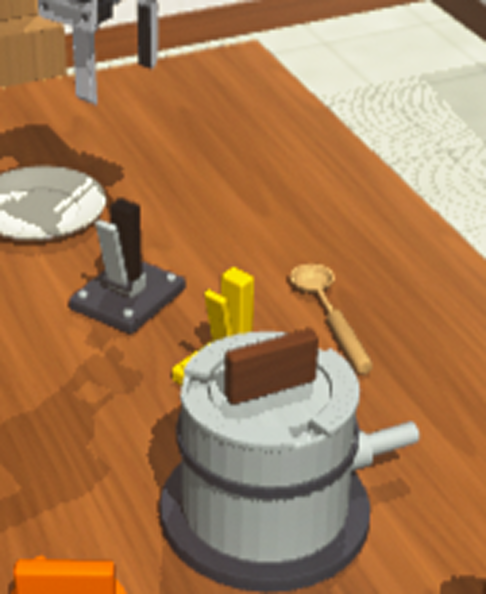

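View pics/z2.png

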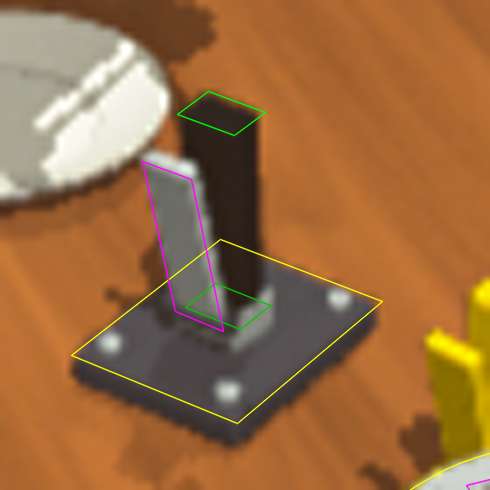

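The picture shows the lid sunk, with its notches empty and the handle along the outlet. The trigger leaf is back on the sprung-out outline, and the gripper is clear, so I'm handing in.

```bash
python3 -c "
from bench import ctrl
print(ctrl.sign_off())"
```

```text
the job is handed in; nothing more can be done
None
```

The lid is locked down and the trigger has been squeezed and released. I handed the job in at about 16.7 s; no verdict was reported.

- **Lid:** I gripped the wooden handle and turned the lid clockwise from about 78° to 31.5°, where it dropped into the notches. I pressed it 14 mm down at about 5 N, then turned it on to about −2°, where a 0.9 N·m reaction showed the stop. After release the pictures show it still sunk, with no lugs on top of the lips and the handle along the outlet.
- **Trigger:** I squeezed the black start grip until the jaws stood at about 31.5 mm, against 32 mm for fully in. I held it for about 0.4 s, then opened. The last picture shows the leaf back on its sprung-out outline.
- **Forces and other things:** The wrist-force readings, taken at the end of each move, stayed under 10 N, and the gripper ended in free air. I did not touch the bystanders, the yellow grip or the orange lid, and the ones in the last view looked in place. I did not measure their positions again.
- **Disagreements:** My fitted outlines differ from the pictures by about 1 to 2 mm, which is within the camera calibration. The first fit of the trigger leaf from the top camera was a little further off than that. I went by the side view, where it fitted.

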